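# Index a battery cell to the test contact and hold it there

### The job

Stand the blue round battery cell upright, right down in the orange cup of the rotary tester, and let go of it before you turn anything. Then take the black bar knob in the middle of the tester and turn it clockwise (seen from above), counting the clicks, to the third stop, where the cell faces the black test contact; do not run on past that stop. Finish there still holding the knob in the gripper, and leave the glue bottle and the flux tin where they stand.

Things in the scene. Friction and masses are not known exactly. Their poses are not given: they have to be found in the camera images.
- cell: loose blue cylindrical battery cell, 18 mm in diameter, 66 mm tall, standing upright, 0.05 kg or so; origin at the centre of its underside, z up along it
- glue_bottle: white glue bottle with a green label and red nozzle, 40 mm across, 128 mm tall, standing upright loose; origin at the centre of its underside; leave it alone
- flux_tin: round yellow tin, 44 mm across, 20 mm tall, loose; origin at the centre of its underside; leave it alone
- tester: rotary tester, fixed: round grey base 164 mm in diameter; above it a round aluminium dial, 148 mm, top 30 mm above the table, turning about the upright axis at the centre. A black contact block (22x34 mm, 56 tall) stands 89 mm from the axis on the robot's side; a detent housing (20 tall) at the far right rim reaches 102 mm out. Origin on the axis at table height; at yaw 0 x points ahead
- pocket (a point): centre of the inner floor of the orange cup on the dial, 55 mm from the axis, 32 mm above the table. Cup: bore 25 mm, outside 33 mm, rim 18 mm above this floor; a seated cell's top is 98 mm above the table. It turns with the dial and lies on its -y side, square to the knob's bar. Axes as the dial's
- knob_grip (a point): the black bar knob in the dial's centre, on a 16 mm steel shaft, turning with the dial: bar 46 mm long (its x), 12 mm thick (its y: grip across this), 26 mm tall, underside 112 mm above the table. This point lies on the axis at the height to grip, 126 mm above the table. With dial at 0 its axes agree with the tester's
- dial (a joint): angle of dial, cup and knob in rad, growing clockwise from above. Starts between -0.2 and 0.08, where it turns freely (friction 0.03 N m). Spring detents: humps (clicks) at 0.25, 0.60, 0.95; stops at 0.425, 0.775 and, third and wanted, 1.125, play 0.02 rad; the next hump, 1.30, must not be crossed. A detent resists by about 0.1 N m before its hump and pulls into the stop after it
Not all that is in view belongs to the job. Of the things that look like the cell, take the one that is farthest to the robot's left at the start.

How it is judged:
By the outcome, as a careful person would: the job done as asked, in the order asked, and still so for the second after the job is handed in, while the arm keeps its last pose, push and grip.
It also fails if it takes over 59 s, if anything falls off the work surface, if the arm or the gripper's body presses on something with over 40 N, if the wrist force passes 120 N, or if a joint passes its speed limit or range.

### The arm

A 6-joint arm with a two-finger parallel gripper is mounted at the origin on the work surface; the furniture and walls round the work are solid. World frame = base frame: x ahead of the robot, y to its left, z up, the work surface at z = 0. Lengths are in m, angles in rad, forces in N, time in s.
With the tool pointing down it reaches from about 0.375 to 0.975 m from the base axis. Payload 3.8 kg.
Tool frame: the origin (TCP) lies midway between the tips of the shut fingers; the grasp point (between the pads) lies 19 mm behind it; z points along the fingers, y is the line along which they close (so a half turn about z gives the same grasp; the last joint's range is limited). The gripper opens to 85 mm and grips with 20 to 120 N. Pads are 22 mm wide; open, the fingers measure 114 mm over their backs; the gripper's body (76 mm by 85 mm) begins 54 mm behind the grasp point. The pads swing forward as they close: fully open they stand 13 mm farther back than shut.
Start: joints at [-1.31, 0.264, 1.604, -0, 1.274, -0.037], TCP at [0.198, -0.645, 0.231] pointing down, gripper open.
Joint ranges: [-2.63, 2.63], [-0.94, 2.18], [0.31, 2.57], [-1.31, 4.45], [0, 2.66], [-2.55, 2.55]. Speed limits (rad/s): [2.57, 2.57, 3.14, 3.14, 3.14, 3.14].

### API

Orientations are given as a rotation vector (axis times angle).
In Python, from workcell import read_state, vision, ticket gives the robot as it stands. The module is installed in compiled form; this text tells all that it offers.
- The arm moves only by the tool jog_arm, never from a script. Its arguments are lists of equal length, an entry for each row: "turn": the turn, a rotation vector about the tool's x, y, z in rad, a list of three; "delta_pos": the shift along the tool's x, y, z in m, a list of three; "gripper": the finger opening in m, from 0 to 0.0854. In form: {"turn": [[rx, ry, rz], ...], "delta_pos": [[dx, dy, dz], ...], "gripper": [gripper, ...]}. A call has 1 to 20 rows; each row shifts and turns the commanded pose from where the row before left it, along the tool's axes as they then stand; what a row does not reach is not made up. A row lasts 1/12 s, in which the tool goes at most 41.7 mm and 7.16 degrees, less where a joint would pass 70% of its speed; a pose out of reach is approached as far as the arm can. A call with a gripper value outside its range is refused whole. The fingers move at their own pace and stop on an object; "grip_force" is the grip in N (left out, the last holds). Time passes only in rows, so rows that do not move let the fingers close. It gives the time, the measured TCP pose, the force, the opening and the grip force at its end, in the units of the state.
- read_state(): the state, without advancing time (a new reading comes with each control period).
- vision.read_camera(name): name is "scene" or "top" or "wrist"; returns the picture (480x640x3 uint8, red, green, blue); there is no depth.
- vision.calibration(name): a dict with "vfov" (degrees; the focal length in pixels is half the picture's height over the tangent of half this angle, whatever the lens; pixels are square), "cx", "cy" (the principal point, pixels), "R" (3x3) and "t" (3): a world point X has camera coordinates R X + t; the wrist camera has in their place "mount" (4x4, takes a point from camera to tool coordinates, whose origin is the TCP and whose axes are the flange's). Camera axes: x right, y down, z forward; pixel columns grow to the right and rows downward; lengths in m; the calibration is good to about 2 mm. A picture is of the moment at which its call begins: read the wrist's pose just before it. calibration takes no time and is no camera call.
- ticket.finish_job(): hands the job in; it is judged then, once.
The state is a dict: "time": time; "q": joint angles; "joint_vel": joint speeds; "joint_torque": joint torques, N m; "tool_pos": TCP position; "tcp_rot": TCP orientation; "wrist_force": force on the tool from outside, world axes, zero at the start; "torque": the same for the moment, N m; "width": opening from 0.0 (shut) to 1.0 (fully open); "grip_force": force on a finger pad.
Only numpy, scipy, OpenCV 4.12 (cv2) and the standard library are available. Lean on these libraries where they do the work, as an engineer would, in place of code of your own. Each camera call takes 0.05 s, during which the arm holds its last target. There are 200 camera calls.

## Working session

There is one attempt and no reset: what is moved stays moved. The work goes in short steps, Python scripts to look and compute and a tool call to move; the robot and the scene stay as the last step left them, time stands still between calls to the robot, and variables do not carry over. Pictures are saved under pics/ and viewed, at most 10 in all, crops included, and the job is handed in when it is done.

Besides the shell and the picture viewer there is one more tool, called after "Request:" as name(argument=value, ...) on one line, values as JSON. jog_arm: Moves the arm, as the interface text tells. Its arguments: {"type":"object","properties":{"turn":{"type":"array","items":{"type":"array","items":{"type":"number"}}},"delta_pos":{"type":"array","items":{"type":"array","items":{"type":"number"}}},"gripper":{"type":"array","items":{"type":"number"}},"grip_force":{"type":"number"}},"required":["turn","delta_pos","gripper"]}

```bash
mkdir -p pics
python3 - <<'E'
from workcell import read_state, vision
import cv2
s=read_state(); print(s)
for n in("scene","top"):
    cv2.imwrite(f"pics/{n}0.png",vision.read_camera(n)[...,::-1]); print(n,vision.calibration(n))
print(vision.calibration("wrist"))
E
```

```text
{'time': 0.0, 'q': array([-1.30989824e+00,  2.64769306e-01,  1.60539385e+00,  1.24781253e-05,
        1.27370788e+00, -3.68695244e-02]), 'joint_vel': array([-0.00103304, -0.00086602,  0.00133912,  0.00109588,  0.00060175,
        0.00015542]), 'joint_torque': array([-3.27013840e-04, -5.15117562e+01, -3.67313647e+01, -2.79824790e-04,
        1.27869731e-02, -1.98412636e-05]), 'tool_pos': array([ 0.19786588, -0.64456973,  0.22994044]), 'tcp_rot': array([-3.10459850e+00, -4.65664456e-01,  3.81154193e-04]), 'wrist_force': array([0.49928217, 1.75168376, 0.085697  ]), 'torque': array([-0.00671976, -0.00013887,  0.02248173]), 'grip_force': 0.0, 'width': 1.0033124573895205}
scene {'vfov': 44.306363147189174, 'cx': 312.3235527890104, 'cy': 235.50836398852206, 'R': array([[ 0.8524621 , -0.52276764, -0.00472798],
       [-0.22366579, -0.35652124, -0.90711974],
       [ 0.47252722,  0.77434269, -0.42084609]]), 't': array([-0.34664471,  0.18607713,  1.06235412])}
top {'vfov': 42.60347689571239, 'cx': 317.59336531953636, 'cy': 238.186629642338, 'R': array([[-0.02601847, -0.99964091, -0.00641001],
       [-0.99830634,  0.02631643, -0.05188359],
       [ 0.05203364,  0.00504922, -0.99863257]]), 't': array([-0.01943289,  0.40449815,  1.43993576])}
{'vfov': 62.864825772316784, 'cx': 318.5520239584123, 'cy': 239.6574633663317, 'mount': array([[ 2.82175107e-04, -9.66032696e-01, -2.58419717e-01,
         6.61281565e-02],
       [ 9.99999579e-01,  4.70982530e-05,  9.15860982e-04,
        -1.05103042e-03],
       [-8.72580537e-04, -2.58419867e-01,  9.66032303e-01,
        -1.42162360e-01],
       [ 0.00000000e+00,  0.00000000e+00,  0.00000000e+00,
         1.00000000e+00]])}
```

View pics/scene0.png

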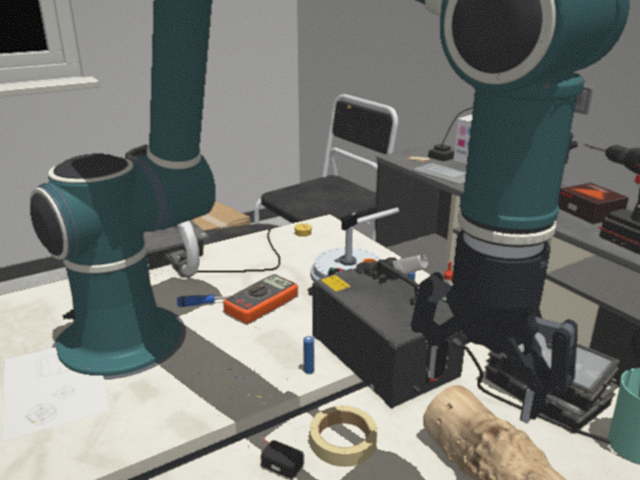

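View pics/top0.png

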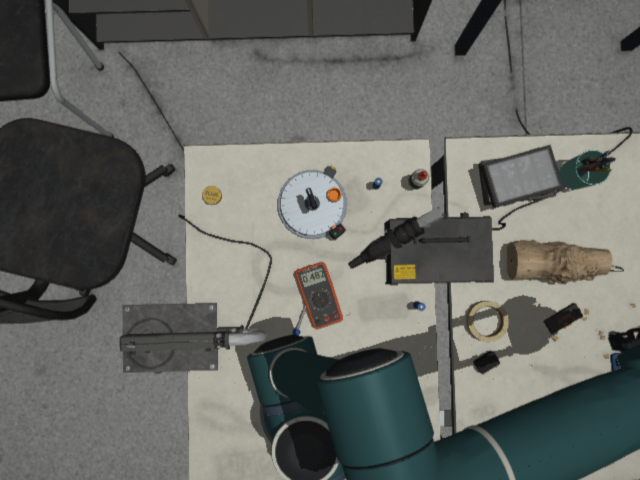

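Cell candidates in the top view: (377,183), (417,306), possibly blue bits at (617,360). The blue thing at (297,332) is a screwdriver handle. Image columns grow toward -y, so the leftmost real cell is (377,183). I'll confirm it in a crop.

```bash
cat > h.py <<'E'
from workcell import read_state, vision
import numpy as np, cv2
from scipy.spatial.transform import Rotation as Ro
def cam(n,s=None):
    c=vision.calibration(n); f=240/np.tan(np.radians(c["vfov"]/2))
    if n=="wrist":
        T=np.eye(4);T[:3,:3]=Ro.from_rotvec(s["tcp_rot"]).as_matrix();T[:3,3]=s["tool_pos"]
        W=T@c["mount"]; R=W[:3,:3].T; t=-R@W[:3,3]
    else: R,t=np.array(c["R"]),np.array(c["t"])
    return f,c["cx"],c["cy"],R,t
def pix2z(C,u,v,z):
    f,cx,cy,R,t=C; o=-R.T@t; d=R.T@np.array([(u-cx)/f,(v-cy)/f,1]); return o+d*(z-o[2])/d[2]
def proj(C,X):
    f,cx,cy,R,t=C; p=R@np.asarray(X)+t; return np.array([cx+f*p[0]/p[2],cy+f*p[1]/p[2]])
E
python3 - <<'E'
from h import *
C=cam("top")
for n,u,v,z in[("cell",376,184,.04),("cell2",416,306,.04),("cup",333,196,.05),("dialc",312,204,.03),("tin",212,195,.02),("bottle",420,178,.1),("hous",330,170,.02),("contact",336,232,.056)]: print(n,pix2z(C,u,v,z).round(3))
a=cv2.imread("pics/top0.png")
b=cv2.resize(a[145:255,265:445],None,fx=4,fy=4,interpolation=cv2.INTER_CUBIC)
b2=cv2.resize(a[340:370,600:636],None,fx=4,fy=4)
b[-120:,-144:]=b2
cv2.imwrite("pics/crop.png",b)
E
```

```text
cell [ 0.524 -0.169  0.04 ]
cell2 [ 0.241 -0.252  0.04 ]
cup [ 0.498 -0.068  0.05 ]
dialc [ 0.483 -0.019  0.03 ]
tin [0.512 0.216 0.02 ]
bottle [ 0.527 -0.261  0.1  ]
hous [ 0.563 -0.063  0.02 ]
contact [ 0.415 -0.073  0.056]
```

View pics/crop.png

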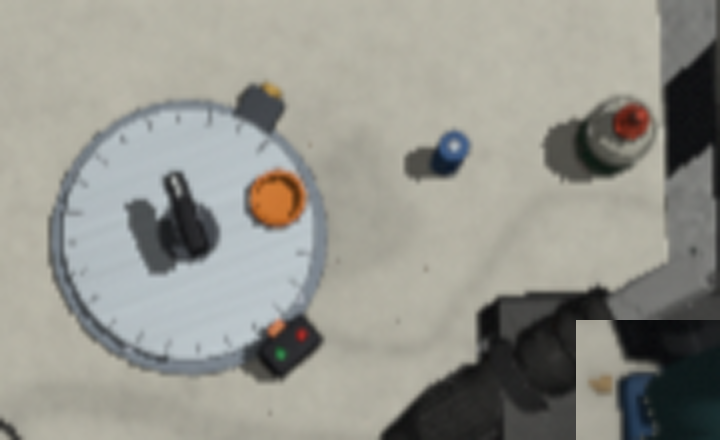

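The crop shows the cell at top pixel (378,182) as an upright blue cylinder, with the bottle at (422,176), the cup at (334,195) and the bar knob at (311,199). The inset at (617,360) is only part of a teal machine. I'm moving above the cell at (378,182).

Request:
jog_arm(turn=[[0,0,0],[0,0,0],[0,0,0],[0,0,0],[0,0,0],[0,0,0],[0,0,0],[0,0,0],[0,0,0],[0,0,0],[0,0,0],[0,0,0],[0,0,0],[0,0,0],[0,0,0],[0,0,0],[0,0,0],[0,0,0]], delta_pos=[[0,0,-0.03],[0,0,-0.03],[0.028,-0.0225,0],[0.028,-0.0225,0],[0.028,-0.0225,0],[0.028,-0.0225,0],[0.028,-0.0225,0],[0.028,-0.0225,0],[0.028,-0.0225,0],[0.028,-0.0225,0],[0.028,-0.0225,0],[0.028,-0.0225,0],[0.028,-0.0225,0],[0.028,-0.0225,0],[0.028,-0.0225,0],[0.028,-0.0225,0],[0.028,-0.0225,0],[0.028,-0.0225,0]], gripper=[0.085,0.085,0.085,0.085,0.085,0.085,0.085,0.085,0.085,0.085,0.085,0.085,0.085,0.085,0.085,0.085,0.085,0.085])

```text
time: 1.6
tool_pos: [0.5211, -0.1679, 0.2909]
tcp_rot: [-3.107, -0.466, 0.001]
wrist_force: [0.7, -0.3, 0.1]
width: 0.994
grip_force: 0.0
```

Request:
jog_arm(turn=[[0,0,-0.121],[0,0,-0.121],[0,0,-0.121],[0,0,-0.121],[0,0,-0.121],[0,0,-0.121],[0,0,-0.121],[0,0,-0.121],[0,0,-0.121],[0,0,-0.121],[0,0,-0.121],[0,0,-0.121],[0,0,-0.121],[0,0,0],[0,0,0]], delta_pos=[[0,0,0],[0,0,0],[0,0,0],[0,0,0],[0,0,0],[0,0,0],[0,0,0],[0,0,0],[0,0,0],[0,0,0],[0,0,0],[0,0,0],[0,0,0],[0,0,0],[0,0,0]], gripper=[0.06,0.06,0.06,0.06,0.06,0.06,0.06,0.06,0.06,0.06,0.06,0.06,0.06,0.06,0.06])

```text
time: 2.85
tool_pos: [0.5204, -0.1696, 0.2908]
tcp_rot: [-1.868, -2.525, 0.0]
wrist_force: [0.1, -0.0, -0.4]
width: 0.705
grip_force: 0.0
```

Run:
```python
from h import *
s=read_state(); a=vision.read_camera("wrist")[...,::-1]; cv2.imwrite("pics/w1.png",a)
cv2.imwrite("pics/t1.png",vision.read_camera("top")[...,::-1])
np.savez("w1",p=s["tool_pos"],r=s["tcp_rot"])
print(s["time"],s["tool_pos"],Ro.from_rotvec(s["tcp_rot"]).as_matrix().round(3),s["q"].round(2))
```

```text
2.85 [ 0.52043401 -0.16958351  0.29082915] [[-0.292  0.956 -0.001]
 [ 0.956  0.292  0.   ]
 [ 0.    -0.001 -1.   ]] [-0.36 -0.01  1.8   0.    1.35 -0.66]
```

View pics/w1.png

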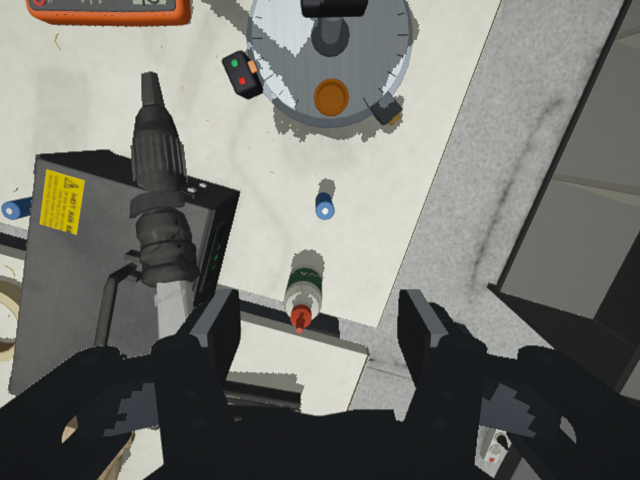

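Wrist view: cell top at (325,210), cup at (332,97), knob at (333,5) and bottle nozzle at (300,320), all matching the top view.

```bash
cat >> h.py <<'E'
def blobs(a,lo,hi,mina=20):
    m=cv2.inRange(cv2.cvtColor(a,cv2.COLOR_BGR2HSV),np.array(lo),np.array(hi))
    n,l,st,ce=cv2.connectedComponentsWithStats(m)
    return [(st[i].tolist(),ce[i].round(1).tolist()) for i in range(1,n) if st[i][4]>=mina],l
E
python3 - <<'E'
from h import *
d=np.load("w1.npz"); s=dict(tool_pos=d["p"],tcp_rot=d["r"]); W=cam("wrist",s); T=cam("top")
w=cv2.imread("pics/w1.png"); t=cv2.imread("pics/top0.png")
print("wblue",blobs(w[150:250,280:380],(100,90,60),(125,255,255))[0])
print("worange",blobs(w[60:130,300:370],(8,150,60),(20,255,255))[0])
print("tblue",blobs(t[170:200,360:395],(100,90,40),(125,255,255),5)[0])
print("torange",blobs(t[180:215,320:350],(5,130,60),(20,255,255))[0])
print(pix2z(W,325,210.5,.066).round(4), pix2z(W,332,97.5,.05).round(4), pix2z(T,378.3,181.5,.066).round(4),pix2z(T,334,195,.05).round(4))
for X in([.524,-.167,.066],[.524,-.167,0]): print(proj(W,X),proj(T,X))
cv2.imwrite("pics/c2.png",np.hstack([cv2.resize(w[190:230,300:350],(500,400)),cv2.resize(w[70:130,305:360],(300,400)) ]))
E
```

```text
wblue [([36, 43, 18, 27, 342], [43.9, 55.5])]
worange [([14, 19, 35, 37, 1003], [31.0, 36.9])]
tblue [([13, 8, 9, 10, 51], [16.9, 13.0])]
torange [([8, 8, 13, 13, 144], [13.9, 14.2])]
[ 0.5279 -0.1708  0.066 ] [ 0.5039 -0.0709  0.05  ] [ 0.5264 -0.1717  0.066 ] [ 0.5002 -0.0705  0.05  ]
[322.22985024 205.48484147] [376.24633267 182.61765691]
[321.76812353 195.11442689] [373.7875862  186.55274494]
```

View pics/c2.png

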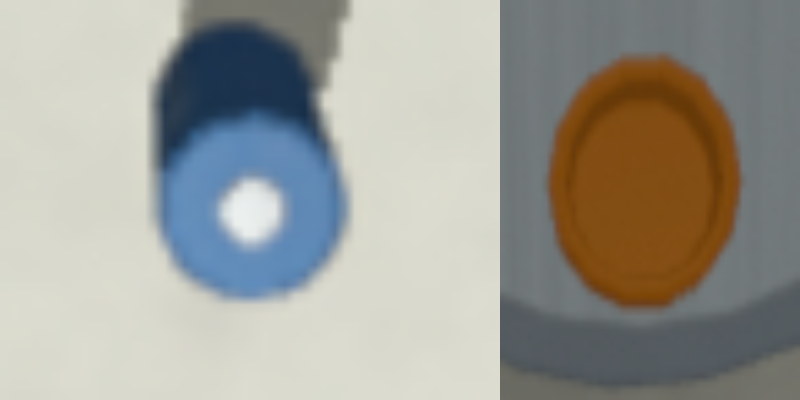

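Crop: cell top centre at (325,211) gives (0.528,-0.171). Cup rim centre at (331.6,97.3) gives (0.504,-0.071). Next I shift, descend and grip.

Request:
jog_arm(turn=[[0,0,0],[0,0,0],[0,0,0],[0,0,0],[0,0,0],[0,0,0],[0,0,0],[0,0,0],[0,0,0],[0,0,0],[0,0,0],[0,0,0]], delta_pos=[[-0.0033,0.0068,0],[0,0,0.02],[0,0,0.03],[0,0,0.03],[0,0,0.03],[0,0,0.03],[0,0,0.03],[0,0,0.025],[0,0,0.025],[0,0,0.02],[0,0,0.018],[0,0,0]], gripper=[0.06,0.06,0.06,0.06,0.06,0.06,0.06,0.06,0.06,0.06,0.06,0.06])

```text
time: 3.95
tool_pos: [0.5252, -0.1696, 0.029]
tcp_rot: [-1.862, -2.521, 0.003]
wrist_force: [-0.6, -0.3, 0.8]
width: 0.703
grip_force: 0.0
```

Request:
jog_arm(turn=[[0,0,0],[0,0,0],[0,0,0],[0,0,0],[0,0,0],[0,0,0],[0,0,0],[0,0,0],[0,0,0],[0,0,0]], delta_pos=[[0,0,0],[0,0,0],[0,0,0],[0,0,0],[0,0,0],[0,0,0],[0,0,0],[0,0,0],[0,0,0],[0,0,0]], gripper=[0.01,0.01,0.01,0.01,0.01,0.01,0.01,0.01,0.01,0.01], grip_force=30)

```text
time: 4.78
tool_pos: [0.53, -0.1714, 0.0351]
tcp_rot: [1.862, 2.525, 0.002]
wrist_force: [1.4, -0.5, 6.0]
width: 0.201
grip_force: 30.0
```

Request:
jog_arm(turn=[[0,0,0],[0,0,0],[0,0,0],[0,0,0],[0,0,0],[0,0,0],[0,0,0],[0,0,0],[0,0,0],[0,0,0],[0,0,0],[0,0,0],[0,0,0],[0,0,0]], delta_pos=[[0,0,-0.01],[0,0,-0.02],[0,0,-0.02],[0,0,-0.02],[0,0,-0.02],[0,0,-0.01],[0,0,0],[0.02,0.001,0],[0.02,0.001,0],[0.02,0.001,0],[0.02,0.001,0],[0.015,0.0005,0],[0.009,0,0],[0,0,0]], gripper=[0.01,0.01,0.01,0.01,0.01,0.01,0.01,0.01,0.01,0.01,0.01,0.01,0.01,0.01])

```text
time: 5.95
tool_pos: [0.5001, -0.0686, 0.1319]
tcp_rot: [-1.861, -2.528, 0.002]
wrist_force: [0.5, 0.4, 0.0]
width: 0.207
grip_force: 29.4
```

Run:
```python
from h import *
s=read_state(); a=vision.read_camera("wrist")[...,::-1]; t=vision.read_camera("top")[...,::-1]; sc=vision.read_camera("scene")[...,::-1]
cv2.imwrite("pics/w3.png",a); cv2.imwrite("pics/t3.png",t)
np.savez("w3",p=s["tool_pos"],r=s["tcp_rot"])
print(s["time"],s["tool_pos"],Ro.from_rotvec(s["tcp_rot"]).as_matrix().round(3),s["wrist_force"])
c=cv2.resize(sc[180:300,280:440],(400,300),interpolation=cv2.INTER_CUBIC)
cv2.imwrite("pics/m3.png",np.hstack([cv2.resize(a,(400,300)),c]))
```

```text
5.95 [ 0.50008376 -0.06862162  0.1318706 ] [[-0.297  0.955 -0.003]
 [ 0.955  0.297  0.001]
 [ 0.002 -0.003 -1.   ]] [0.53107611 0.44063916 0.00621995]
```

View pics/m3.png

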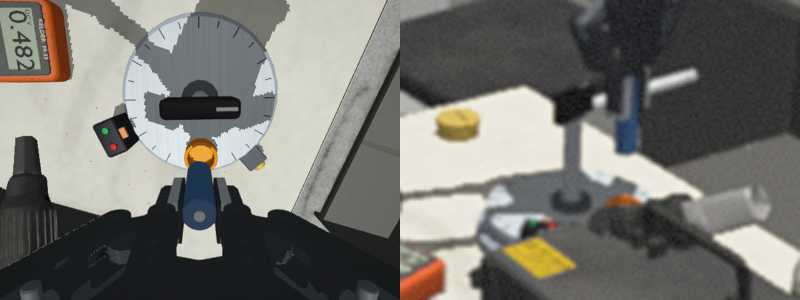

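The picture shows the cell held upright, its top at about (320,346), over the cup at about (323,245). The knob bar is at (320,172). I'll refine the alignment from the full-size image.

Run:
```python
from h import *
d=np.load("w3.npz"); s=dict(tool_pos=d["p"],tcp_rot=d["r"]); W=cam("wrist",s)
w=cv2.imread("pics/w3.png")
print(blobs(w[200:290,270:380],(5,140,60),(25,255,255),30)[0])
for n,X in dict(cup=[.504,-.071,.05],tcp=[.5001,-.0686,.0968],top=[.5001,-.0686,.163]).items(): print(n,proj(W,X))
cv2.imwrite("pics/c4.png",cv2.resize(w[210:390,260:400],(560,600),interpolation=cv2.INTER_CUBIC)[:600])
```

```text
[([25, 21, 53, 52, 1836], [51.7, 44.2])]
cup [322.41680398 255.37745324]
tcp [316.77871888 277.34806909]
top [315.20485553 350.47477887]
```

View pics/c4.png

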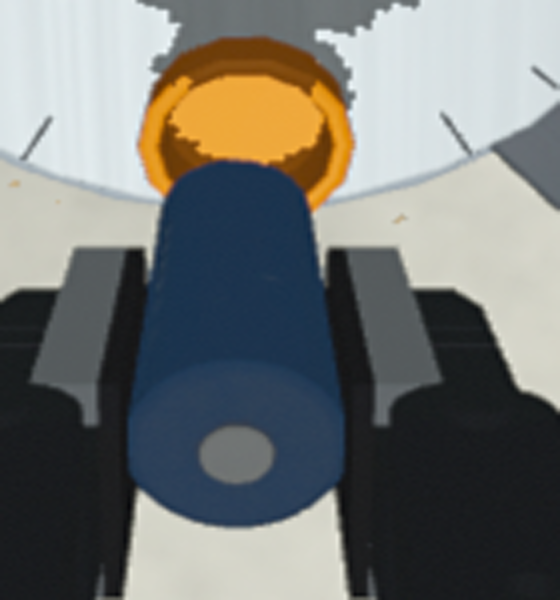

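Run:
```python
from h import *
from scipy.optimize import fsolve
d=np.load("w3.npz"); s=dict(tool_pos=d["p"],tcp_rot=d["r"]); W=cam("wrist",s)
th=np.linspace(0,2*np.pi,73)
def circ(x,y,r,z): return np.array([proj(W,[x+r*np.cos(a),y+r*np.sin(a),z]) for a in th])
def cup(p):
    a=circ(*p,.0165,.05); b=circ(*p,.0165,.03); u=np.vstack([a,b])
    return [(a[:,0].min()+a[:,0].max())/2-321.5, u[:,1].min()-221.2]
c=fsolve(cup,[.504,-.071],epsfcn=1e-4); a=circ(*c,.0165,.05)
print("cup",c.round(4),a.min(0),a.max(0),a.mean(0))
for z0 in(.094,.0968,.100):
    def f(p): b=circ(*p,.009,z0); return [(b[:,0].min()+b[:,0].max())/2-319,b[:,1].min()-257.8]
    p=fsolve(f,[.5,-.0686],epsfcn=1e-4); print("bottom",z0,p.round(4)); b=circ(*p,.009,z0);print(np.ptp(b,axis=0))
    def f(p): b=circ(*p,.009,z0+.066); return [(b[:,0].min()+b[:,0].max())/2-319,b[:,1].max()-367.6]
    p=fsolve(f,[.5,-.0686],epsfcn=1e-4); print("top",p.round(4)); b=circ(*p,.009,z0+.066);print(np.ptp(b,axis=0))
# knob & dial
dk=w=cv2.imread("pics/w3.png"); print(pix2z(W,320,160,.138))
```

```text
cup [ 0.5035 -0.0711] [293.86375601 228.4198069 ] [349.13624399 281.24911341] [321.8569636  255.18380916]
bottom 0.094 [ 0.5011 -0.0683]
[36.98416222 34.86564864]
top [ 0.501  -0.0674]
[55.64477166 49.9900051 ]
bottom 0.0968 [ 0.5009 -0.0675]
[37.5612284  35.40276461]
top [ 0.5004 -0.0656]
[57.07138932 51.29497083]
bottom 0.1 [ 0.5006 -0.0665]
[38.24318355 36.03723853]
top [ 0.4998 -0.0637]
[58.79408602 52.87235144]
[ 0.48433774 -0.01305562  0.138     ]
```

Request:
jog_arm(turn=[[0,0,0],[0,0,0],[0,0,0],[0,0,0],[0,0,0],[0,0,0],[0,0,0]], delta_pos=[[-0.0036,0.0015,0],[0,0,0.015],[0,0,0.015],[0,0,0.01],[0,0,0.01],[0,0,0.005],[0,0,0]], gripper=[0.01,0.01,0.01,0.01,0.01,0.01,0.01])

```text
time: 6.68
tool_pos: [0.5032, -0.0733, 0.0768]
tcp_rot: [-1.864, -2.526, 0.002]
wrist_force: [-1.3, -0.6, -1.3]
width: 0.203
grip_force: 29.4
```

Request:
jog_arm(turn=[[0,0,0],[0,0,0],[0,0,0]], delta_pos=[[0,0,0.002],[0,0,0.002],[0,0,0]], gripper=[0.01,0.01,0.01])

```text
time: 6.93
tool_pos: [0.5046, -0.0732, 0.0745]
tcp_rot: [1.864, 2.528, 0.0]
wrist_force: [-0.2, -0.2, -0.1]
width: 0.201
grip_force: 29.5
```

Request:
jog_arm(turn=[[0,0,0],[0,0,0],[0,0,0]], delta_pos=[[0,0,0.0015],[0,0,0.0015],[0,0,0]], gripper=[0.01,0.01,0.01])

```text
time: 7.18
tool_pos: [0.5042, -0.0731, 0.0713]
tcp_rot: [1.864, 2.528, 0.0]
wrist_force: [-0.5, 0.5, -1.5]
width: 0.206
grip_force: 29.4
```

Request:
jog_arm(turn=[[0,0,0],[0,0,0]], delta_pos=[[0,0,0.0015],[0,0,0]], gripper=[0.01,0.01])

```text
time: 7.35
tool_pos: [0.5041, -0.0731, 0.0696]
tcp_rot: [-1.864, -2.528, 0.0]
wrist_force: [-0.3, -0.2, -0.1]
width: 0.206
grip_force: 29.4
```

Request:
jog_arm(turn=[[0,0,0],[0,0,0]], delta_pos=[[0,0,0.0015],[0,0,0]], gripper=[0.01,0.01])

```text
time: 7.52
tool_pos: [0.5041, -0.0731, 0.0681]
tcp_rot: [-1.864, -2.528, 0.0]
wrist_force: [-0.6, 0.8, -0.2]
width: 0.204
grip_force: 29.4
```

Request:
jog_arm(turn=[[0,0,0],[0,0,0]], delta_pos=[[0,0,0.0012],[0,0,0]], gripper=[0.01,0.01])

```text
time: 7.68
tool_pos: [0.5044, -0.0732, 0.0672]
tcp_rot: [1.864, 2.528, 0.0]
wrist_force: [0.5, -0.2, -1.0]
width: 0.203
grip_force: 29.5
```

Request:
jog_arm(turn=[[0,0,0],[0,0,0]], delta_pos=[[0,0,0.0012],[0,0,0]], gripper=[0.01,0.01])

```text
time: 7.85
tool_pos: [0.5053, -0.0731, 0.067]
tcp_rot: [1.864, 2.527, 0.002]
wrist_force: [-1.2, 0.5, 5.3]
width: 0.201
grip_force: 30.1
```

Contact came at TCP z 0.067, which puts the underside at about 0.032, on the cup floor. Releasing gently and rising.

Request:
jog_arm(turn=[[0,0,0],[0,0,0],[0,0,0],[0,0,0],[0,0,0],[0,0,0],[0,0,0],[0,0,0],[0,0,0],[0,0,0],[0,0,0],[0,0,0],[0,0,0],[0,0,0],[0,0,0],[0,0,0]], delta_pos=[[0,0,0],[0,0,0],[0,0,0],[0,0,0],[0,0,0],[0,0,0],[0,0,0],[0,0,-0.01],[0,0,-0.02],[0,0,-0.03],[0,0,-0.03],[0,0,-0.03],[0,0,-0.03],[0,0,-0.03],[0,0,-0.03],[0,0,0]], gripper=[0.025,0.03,0.035,0.04,0.045,0.045,0.045,0.045,0.045,0.045,0.045,0.045,0.045,0.045,0.045,0.045])

```text
time: 9.18
tool_pos: [0.5079, -0.0738, 0.2845]
tcp_rot: [1.857, 2.519, 0.009]
wrist_force: [1.3, 0.1, 1.8]
width: 0.529
grip_force: 0.0
```

Run:
```python
from h import *
s=read_state(); a=vision.read_camera("wrist")[...,::-1]; t=vision.read_camera("top")[...,::-1]
cv2.imwrite("pics/w5.png",a); cv2.imwrite("pics/t5.png",t)
np.savez("w5",p=s["tool_pos"],r=s["tcp_rot"])
print(s["time"],s["tool_pos"],s["width"])
```

```text
9.1833 [ 0.50789298 -0.07381301  0.28451649] 0.528755924640053
```

View pics/w5.png

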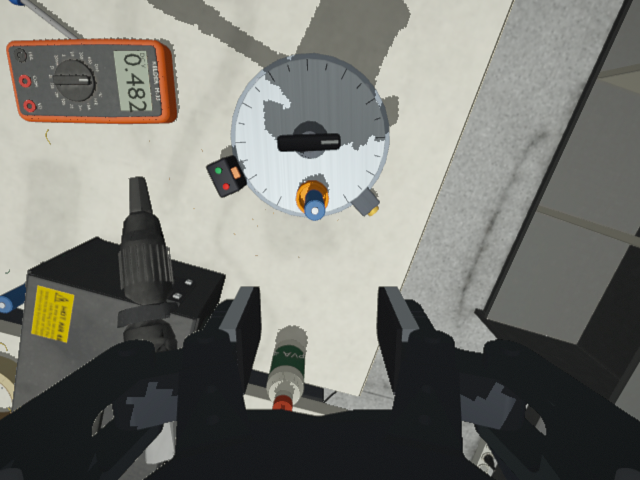

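Wrist view: the cell stands in the cup, its top at (314,208). The knob bar runs from (277,144) to (341,141), and the contact is at (226,176).

Run:
```python
from h import *
d=np.load("w5.npz"); s=dict(tool_pos=d["p"],tcp_rot=d["r"]); W=cam("wrist",s)
w=cv2.imread("pics/w5.png"); 
m=(w[128:156,270:350].max(2)<40).astype(np.uint8)
n,l,st,ce=cv2.connectedComponentsWithStats(m); i=1+st[1:,4].argmax(); 
pts=np.argwhere(l==i)[:,::-1].astype(np.float32)+[270,128]
r=cv2.minAreaRect(pts.astype(np.float32)); print(r, st[i])
box=cv2.boxPoints(r); c=np.array(r[0]); 
e=sorted(box.tolist()); A=(np.array(e[0])+e[1])/2; B=(np.array(e[2])+e[3])/2
a,b=pix2z(W,*A,.138),pix2z(W,*B,.138); print("knob ends",a,b,"c",(a+b)/2,"len",np.linalg.norm(a-b),"ang",np.degrees(np.arctan2(*(b-a)[1::-1])))
# dial circle fit by grey rim edges: rough ellipse extents
C=pix2z(W,314,208,.098); print("cell top",C)
print("contact",pix2z(W,226,176,.056), "R",Ro.from_rotvec(d["r"]).as_matrix().round(3).tolist())
T=cam("top"); 
s=read_state(); print(s["tool_pos"],s["time"])
```

```text
((308.5216369628906, 142.14927673339844), (17.257083892822266, 61.33260726928711), 88.09085083007812) [  8   5  62  19 880]
knob ends [ 0.46513741 -0.0250118   0.138     ] [ 0.50644472 -0.01075115  0.138     ] c [ 0.48579107 -0.01788147  0.138     ] len 0.043699651224796576 ang 19.046372767565842
cell top [ 0.50567212 -0.06950271  0.098     ]
contact [ 0.42057184 -0.07228     0.056     ] R [[-0.295, 0.955, 0.013], [0.955, 0.296, -0.003], [-0.006, 0.012, -1.0]]
[ 0.50532675 -0.07335572  0.27862177] 9.2833
```

Request:
jog_arm(turn=[[0,0,0],[0,0,0],[0,0,0],[0,0,-0.124],[0,0,-0.124],[0,0,-0.124],[0,0,-0.124],[0,0,-0.124],[0,0,-0.124],[0,0,-0.124],[0,0,-0.124],[0,0,-0.124],[0,0,-0.124],[0,0,-0.124],[0,0,-0.124],[0,0,-0.124],[0,0,0],[0,0,0],[0,0,0],[0,0,0]], delta_pos=[[0.02,-0.0015,0],[0.02,-0.0015,0],[0.0173,-0.0016,0],[0,0,0],[0,0,0],[0,0,0],[0,0,0],[0,0,0],[0,0,0],[0,0,0],[0,0,0],[0,0,0],[0,0,0],[0,0,0],[0,0,0],[0,0,0],[0,0,0.04],[0,0,0.02],[0,0,0],[0,0,0]], gripper=[0.045,0.045,0.045,0.045,0.045,0.045,0.045,0.045,0.045,0.045,0.045,0.045,0.045,0.045,0.045,0.045,0.045,0.045,0.045,0.045])

```text
time: 10.95
tool_pos: [0.4807, -0.0196, 0.2134]
tcp_rot: [0.532, -3.09, -0.002]
wrist_force: [0.3, -0.5, 0.7]
width: 0.525
grip_force: 0.0
```

Request:
jog_arm(turn=[[0,0,0],[0,0,0],[0,0,0]], delta_pos=[[0,0,0],[0,0,0],[0,0,0]], gripper=[0.045,0.045,0.045])

```text
time: 11.2
tool_pos: [0.484, -0.0198, 0.2177]
tcp_rot: [-0.533, 3.093, -0.001]
wrist_force: [-0.3, 0.0, 0.2]
width: 0.529
grip_force: 0.0
```

Run:
```python
from h import *
s=read_state(); a=vision.read_camera("wrist")[...,::-1]; t=vision.read_camera("top")[...,::-1]
cv2.imwrite("pics/w6.png",a); cv2.imwrite("pics/t6.png",t)
np.savez("w6",p=s["tool_pos"],r=s["tcp_rot"]); W=cam("wrist",s)
print(s["time"],s["tool_pos"],s["q"].round(2),Ro.from_rotvec(s["tcp_rot"]).as_matrix().round(3).tolist(),np.abs(s["joint_vel"]).max())
print("tcp@.138",proj(W,[*s["tool_pos"][:2],.138]),proj(W,[.505,-.071,.098]))
```

```text
11.2 [ 0.48404891 -0.01984797  0.21765872] [-0.09 -0.09  2.02  0.    1.22 -2.  ] [[-0.942, -0.335, 0.003], [-0.335, 0.942, -0.0], [-0.003, -0.001, -1.0]] 0.004599063518715466
tcp@.138 [317.29350661 247.45289149] [237.34544629 234.83724736]
```

View pics/w6.png

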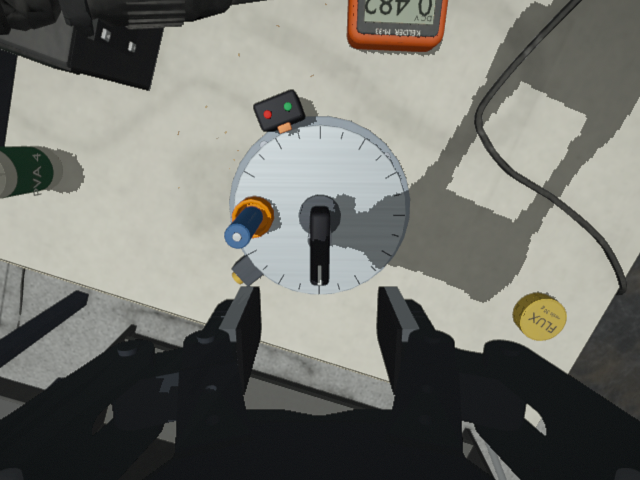

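The bar runs upright in the picture at column 319, rows 207 to 286, so it lies along tool x. The TCP projects to (317,247), so it is centred. The contact is at (278,111), and the cell at (237,237) is still in the cup.

Run:
```python
from h import *
d=np.load("w6.npz"); s=dict(tool_pos=d["p"],tcp_rot=d["r"]); W=cam("wrist",s)
w=cv2.imread("pics/w6.png")
g=w[190:300,300:340].max(2); m=(g<35).astype(np.uint8)
n,l,st,ce=cv2.connectedComponentsWithStats(m); i=1+st[1:,4].argmax(); print(st[i],ce[i]+[300,190])
ys=np.argwhere(l==i); 
for y in (50,65,80): r=ys[ys[:,0]==y][:,1]; print(y+190,r.min()+300,r.max()+300)
k=pix2z(W,319,247,.138); 
c=pix2z(W,278,108,.056); print(k,c)
ax=k[:2]
print("contact dist",np.linalg.norm(c[:2]-ax),"ang",np.degrees(np.arctan2(*(c[:2]-ax)[::-1])))
cc=pix2z(W,236.5,237.5,.098); print("cell",cc,np.linalg.norm(cc[:2]-ax),np.degrees(np.arctan2(*(cc[:2]-ax)[::-1])))
```

```text
[ 10  17  20  78 923] [319.84615385 247.69122427]
240 310 329
255 311 328
270 311 327
[ 0.48345155 -0.01899611  0.138     ] [ 0.41578448 -0.07512287  0.056     ]
contact dist 0.08791498942205928 ang -140.32583712095064
cell [ 0.50701462 -0.07101073  0.098     ] 0.05710288054988843 -65.62906010901389
```

Request:
jog_arm(turn=[[0,0,0],[0,0,0],[0,0,0],[0,0,0],[0,0,0],[0,0,0],[0,0,0],[0,0,0]], delta_pos=[[0,0.001,0],[0,0,0.03],[0,0,0.03],[0,0,0.025],[0,0,0.015],[0,0,0.01],[0,0,0],[0,0,0]], gripper=[0.045,0.045,0.045,0.045,0.045,0.045,0.045,0.045])

```text
time: 11.97
tool_pos: [0.4828, -0.0188, 0.1061]
tcp_rot: [0.533, -3.096, -0.0]
wrist_force: [0.1, -0.4, 0.9]
width: 0.527
grip_force: 0.0
```

Request:
jog_arm(turn=[[0,0,0],[0,0,0],[0,0,0],[0,0,0],[0,0,0],[0,0,0],[0,0,0],[0,0,0]], delta_pos=[[0,0,0],[0,0,0],[0,0,0],[0,0,0],[0,0,0],[0,0,0],[0,0,0],[0,0,0]], gripper=[0.005,0.005,0.005,0.005,0.005,0.005,0.005,0.005], grip_force=50)

```text
time: 12.63
tool_pos: [0.4841, -0.0194, 0.1077]
tcp_rot: [-0.533, 3.093, -0.003]
wrist_force: [0.1, -2.9, 5.7]
width: 0.142
grip_force: 48.9
```

```bash
cat > st.py <<'E'
from h import *
s=read_state(); R=Ro.from_rotvec(s["tcp_rot"]).as_matrix()
b=np.arctan2(-R[1,0],-R[0,0]); c=np.radians(-140.3+90)
print("t",round(s["time"],2),"pos",s["tool_pos"].round(4),"bar",b.round(4),"dial~",(1.125-(b-c)).round(3),"F",s["wrist_force"].round(1),"M",s["torque"].round(3),"grip",s["grip_force"].round(1),s["width"].round(3),"z",R[:,2].round(3))
E
python3 st.py
```

```text
Traceback (most recent call last):
  File "st.py", line 4, in <module>
    print("t",round(s["time"],2),"pos",s["tool_pos"].round(4),"bar",b.round(4),"dial~",(1.125-(b-c)).round(3),"F",s["wrist_force"].round(1),"M",s["torque"].round(3),"grip",s["grip_force"].round(1),s["width"].round(3),"z",R[:,2].round(3))
                                                                                                                                                                            ^^^^^^^^^^^^^^^^^^^^^
AttributeError: 'float' object has no attribute 'round'
```

```bash
sed -i 's/s\["grip_force"\].round(1),s\["width"\].round(3)/s["grip_force"],s["width"]/' st.py; python3 st.py
```

```text
t 12.63 pos [ 0.4841 -0.0194  0.1077] bar 0.3414 dial~ -0.094 F [ 0.1 -2.9  5.7] M [-0.426  0.026 -0.02 ] grip 48.949686884880066 0.141731746530057 z [ 0.003 -0.001 -1.   ]
```

Request:
jog_arm(turn=[[0,0,0.04],[0,0,0.05],[0,0,0.05],[0,0,0.05],[0,0,0.05],[0,0,0.04],[0,0,0],[0,0,0]], delta_pos=[[0,0,0],[0,0,0],[0,0,0],[0,0,0],[0,0,0],[0,0,0],[0,0,0],[0,0,0]], gripper=[0.005,0.005,0.005,0.005,0.005,0.005,0.005,0.005])

```text
time: 13.3
tool_pos: [0.4841, -0.0191, 0.1077]
tcp_rot: [-0.097, 3.137, -0.001]
wrist_force: [-0.5, -2.1, 6.8]
width: 0.144
grip_force: 49.0
```

```bash
python3 st.py
```

```text
t 13.3 pos [ 0.4841 -0.0191  0.1077] bar 0.0615 dial~ 0.186 F [-0.5 -2.1  6.8] M [-0.201  0.053  0.162] grip 49.027789290994406 0.143511468931929 z [ 0.003 -0.001 -1.   ]
```

Request:
jog_arm(turn=[[0,0,0.04],[0,0,0.04],[0,0,0.04],[0,0,0.04],[0,0,0.04],[0,0,0.04],[0,0,0],[0,0,0]], delta_pos=[[0,0,0],[0,0,0],[0,0,0],[0,0,0],[0,0,0],[0,0,0],[0,0,0],[0,0,0]], gripper=[0.005,0.005,0.005,0.005,0.005,0.005,0.005,0.005])

```text
time: 13.97
tool_pos: [0.4841, -0.0189, 0.1077]
tcp_rot: [0.281, 3.126, 0.0]
wrist_force: [-0.6, -1.2, 7.1]
width: 0.138
grip_force: 49.0
```

```bash
python3 st.py
```

```text
t 13.97 pos [ 0.4841 -0.0189  0.1077] bar -0.179 dial~ 0.426 F [-0.6 -1.2  7.1] M [-0.062  0.075  0.005] grip 48.990479707717896 0.13783550051139948 z [ 0.003 -0.    -1.   ]
```

Request:
jog_arm(turn=[[0,0,0.04],[0,0,0.04],[0,0,0.04],[0,0,0]], delta_pos=[[0,0,0],[0,0,0],[0,0,0],[0,0,0]], gripper=[0.005,0.005,0.005,0.005])

```text
time: 14.3
tool_pos: [0.4841, -0.0188, 0.1077]
tcp_rot: [0.469, 3.103, 0.001]
wrist_force: [0.6, 0.3, 6.2]
width: 0.145
grip_force: 49.0
```

```bash
python3 st.py
```

```text
t 14.3 pos [ 0.4841 -0.0188  0.1077] bar -0.3001 dial~ 0.547 F [0.6 0.3 6.2] M [-0.092  0.039  0.075] grip 48.993181586265564 0.145491490310595 z [ 0.003 -0.    -1.   ]
```

Request:
jog_arm(turn=[[0,0,0.04],[0,0,0.04],[0,0,0.04],[0,0,0]], delta_pos=[[0,0,0],[0,0,0],[0,0,0],[0,0,0]], gripper=[0.005,0.005,0.005,0.005])

```text
time: 14.63
tool_pos: [0.4841, -0.0187, 0.1077]
tcp_rot: [0.655, 3.069, 0.001]
wrist_force: [-0.5, 0.4, 6.2]
width: 0.144
grip_force: 49.0
```

```bash
python3 st.py
```

```text
t 14.63 pos [ 0.4841 -0.0187  0.1077] bar -0.4205 dial~ 0.668 F [-0.5  0.4  6.2] M [-0.016  0.028 -0.025] grip 48.98435354232788 0.1436367327952422 z [ 0.003  0.    -1.   ]
```

Request:
jog_arm(turn=[[0,0,0.04],[0,0,0.04],[0,0,0.03],[0,0,0]], delta_pos=[[0,0,0],[0,0,0],[0,0,0],[0,0,0]], gripper=[0.005,0.005,0.005,0.005])

```text
time: 14.97
tool_pos: [0.4843, -0.0186, 0.1077]
tcp_rot: [0.822, 3.028, 0.002]
wrist_force: [0.1, 0.4, 6.5]
width: 0.141
grip_force: 49.0
```

```bash
python3 st.py
```

```text
t 14.97 pos [ 0.4843 -0.0186  0.1077] bar -0.5304 dial~ 0.777 F [0.1 0.4 6.5] M [ 0.055 -0.015 -0.033] grip 48.96974802017212 0.14071504116581945 z [ 0.004  0.    -1.   ]
```

Request:
jog_arm(turn=[[0,0,0.03],[0,0,0.03],[0,0,0]], delta_pos=[[0,0,0],[0,0,0],[0,0,0]], gripper=[0.005,0.005,0.005])

```text
time: 15.22
tool_pos: [0.4843, -0.0186, 0.1077]
tcp_rot: [0.912, 3.003, 0.002]
wrist_force: [0.3, 0.4, 5.9]
width: 0.142
grip_force: 49.0
```

```bash
python3 st.py
```

```text
t 15.22 pos [ 0.4843 -0.0186  0.1077] bar -0.59 dial~ 0.837 F [0.3 0.4 5.9] M [ 0.112 -0.009  0.142] grip 48.964247703552246 0.1424051858532255 z [ 0.004  0.    -1.   ]
```

Request:
jog_arm(turn=[[0,0,0.03],[0,0,0.03],[0,0,0]], delta_pos=[[0,0,0],[0,0,0],[0,0,0]], gripper=[0.005,0.005,0.005])

```text
time: 15.47
tool_pos: [0.4843, -0.0185, 0.1077]
tcp_rot: [1.002, 2.974, 0.002]
wrist_force: [0.2, -0.3, 6.4]
width: 0.146
grip_force: 49.0
```

```bash
python3 st.py
```

```text
t 15.47 pos [ 0.4843 -0.0185  0.1077] bar -0.6498 dial~ 0.897 F [ 0.2 -0.3  6.4] M [ 0.055 -0.054  0.064] grip 48.973811379109975 0.14627471665706995 z [ 0.004  0.    -1.   ]
```

Request:
jog_arm(turn=[[0,0,0.03],[0,0,0.03],[0,0,0]], delta_pos=[[0,0,0],[0,0,0],[0,0,0]], gripper=[0.005,0.005,0.005])

```text
time: 15.72
tool_pos: [0.4843, -0.0185, 0.1077]
tcp_rot: [1.091, 2.943, 0.003]
wrist_force: [0.8, 1.0, 5.3]
width: 0.146
grip_force: 48.9
```

```bash
python3 st.py
```

```text
t 15.72 pos [ 0.4843 -0.0185  0.1077] bar -0.71 dial~ 0.957 F [0.8 1.  5.3] M [ 0.12  -0.057  0.125] grip 48.94663453102112 0.1458879321597214 z [ 0.004  0.001 -1.   ]
```

Request:
jog_arm(turn=[[0,0,0.03],[0,0,0.02],[0,0,0]], delta_pos=[[0,0,0],[0,0,0],[0,0,0]], gripper=[0.005,0.005,0.005])

```text
time: 15.97
tool_pos: [0.4844, -0.0185, 0.1077]
tcp_rot: [1.164, 2.914, 0.003]
wrist_force: [-0.3, 1.7, 5.6]
width: 0.14
grip_force: 48.9
```

```bash
python3 st.py
```

```text
t 15.97 pos [ 0.4844 -0.0185  0.1077] bar -0.7599 dial~ 1.007 F [-0.3  1.7  5.6] M [ 0.156 -0.076  0.059] grip 48.93914759159088 0.14026390230914312 z [ 0.004  0.001 -1.   ]
```

Request:
jog_arm(turn=[[0,0,0.03],[0,0,0.02],[0,0,0]], delta_pos=[[0,0,0],[0,0,0],[0,0,0]], gripper=[0.005,0.005,0.005])

```text
time: 16.22
tool_pos: [0.4844, -0.0184, 0.1077]
tcp_rot: [1.237, 2.884, 0.003]
wrist_force: [1.2, 1.4, 5.4]
width: 0.141
grip_force: 48.9
```

```bash
python3 st.py
```

```text
t 16.22 pos [ 0.4844 -0.0184  0.1077] bar -0.81 dial~ 1.057 F [1.2 1.4 5.4] M [ 0.18  -0.106 -0.04 ] grip 48.92989218235016 0.14135991938902304 z [ 0.004  0.001 -1.   ]
```

```bash
cat > avg.py <<'E'
from h import *
M=[];B=[]
for i in range(8):
    s=read_state(); R=Ro.from_rotvec(s["tcp_rot"]).as_matrix(); M.append(s["torque"][2]); B.append(1.125-(np.arctan2(-R[1,0],-R[0,0])-np.radians(-50.3))); im=vision.read_camera("top")
print("t",s["time"],"dial~",np.mean(B).round(4),"Mz",np.mean(M).round(4),"sd",np.std(M).round(3))
E
python3 avg.py
```

```text
t 16.5667 dial~ 1.0565 Mz -0.0352 sd 0.019
```

Request:
jog_arm(turn=[[0,0,0.02],[0,0,0.02],[0,0,0]], delta_pos=[[0,0,0],[0,0,0],[0,0,0]], gripper=[0.005,0.005,0.005])

```text
time: 16.87
tool_pos: [0.4844, -0.0184, 0.1077]
tcp_rot: [1.294, 2.859, 0.004]
wrist_force: [0.4, 1.7, 5.6]
width: 0.147
grip_force: 48.9
```

```bash
python3 avg.py
```

```text
t 17.2167 dial~ 1.0965 Mz -0.0343 sd 0.025
```

Request:
jog_arm(turn=[[0,0,0.02],[0,0,0.01],[0,0,0]], delta_pos=[[0,0,0],[0,0,0],[0,0,0]], gripper=[0.005,0.005,0.005])

```text
time: 17.52
tool_pos: [0.4845, -0.0184, 0.1077]
tcp_rot: [1.336, 2.84, 0.004]
wrist_force: [0.0, 0.3, 5.7]
width: 0.146
grip_force: 48.9
```

```bash
python3 avg.py
```

```text
t 17.8667 dial~ 1.1264 Mz -0.0194 sd 0.034
```

Request:
jog_arm(turn=[[0,0,0.015],[0,0,0]], delta_pos=[[0,0,0],[0,0,0]], gripper=[0.005,0.005])

```text
time: 18.08
tool_pos: [0.4844, -0.0184, 0.1077]
tcp_rot: [1.358, 2.829, 0.004]
wrist_force: [0.9, 0.7, 5.4]
width: 0.141
grip_force: 48.9
```

```bash
python3 avg.py
```

```text
t 18.4333 dial~ 1.1414 Mz -0.0323 sd 0.031
```

Request:
jog_arm(turn=[[0,0,0.015],[0,0,0]], delta_pos=[[0,0,0],[0,0,0]], gripper=[0.005,0.005])

```text
time: 18.65
tool_pos: [0.4845, -0.0184, 0.1077]
tcp_rot: [1.379, 2.819, 0.004]
wrist_force: [0.5, 1.3, 5.5]
width: 0.139
grip_force: 48.9
```

```bash
python3 avg.py
```

```text
t 19.0 dial~ 1.1564 Mz 0.0111 sd 0.021
```

Request:
jog_arm(turn=[[0,0,0.015],[0,0,0]], delta_pos=[[0,0,0],[0,0,0]], gripper=[0.005,0.005])

```text
time: 19.22
tool_pos: [0.4845, -0.0183, 0.1077]
tcp_rot: [1.4, 2.809, 0.004]
wrist_force: [-0.4, 0.7, 5.2]
width: 0.141
grip_force: 48.9
```

```bash
python3 avg.py
```

```text
t 19.5667 dial~ 1.1712 Mz 0.049 sd 0.031
```

Request:
jog_arm(turn=[[0,0,0.015],[0,0,0]], delta_pos=[[0,0,0],[0,0,0]], gripper=[0.005,0.005])

```text
time: 19.78
tool_pos: [0.4845, -0.0184, 0.1077]
tcp_rot: [1.421, 2.798, 0.004]
wrist_force: [0.5, 0.9, 5.7]
width: 0.144
grip_force: 48.9
```

```bash
python3 avg.py
python3 - <<'E'
from h import *
a=vision.read_camera("wrist")[...,::-1]; sc=vision.read_camera("scene")[...,::-1]; t=vision.read_camera("top")[...,::-1]
s=read_state(); np.savez("w7",p=s["tool_pos"],r=s["tcp_rot"]); cv2.imwrite("pics/w7.png",a); cv2.imwrite("pics/t7.png",t)
b=cv2.resize(a[0:300,140:500],(480,400)); c=cv2.resize(sc[200:300,300:380],(320,400),interpolation=cv2.INTER_CUBIC)
cv2.imwrite("pics/m7.png",np.hstack([b,c]))
E
```

```text
t 20.1333 dial~ 1.1861 Mz 0.0839 sd 0.026
```

View pics/m7.png

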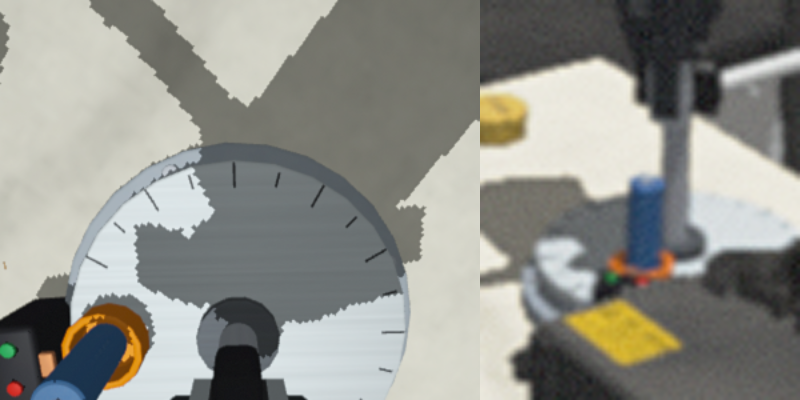

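The wrist crop shows the cup and cell right beside the contact. The scene crop shows the cell upright and seated. By torque the stop's centre is near 1.155–1.16 on my scale, so I'm backing off to bracket it.

Request:
jog_arm(turn=[[0,0,-0.015],[0,0,0]], delta_pos=[[0,0,0],[0,0,0]], gripper=[0.005,0.005])

```text
time: 20.5
tool_pos: [0.4845, -0.0183, 0.1077]
tcp_rot: [1.398, 2.81, 0.004]
wrist_force: [0.9, 2.4, 5.1]
width: 0.142
grip_force: 48.9
```

```bash
python3 avg.py
```

```text
t 20.85 dial~ 1.1709 Mz 0.1235 sd 0.039
```

Request:
jog_arm(turn=[[0,0,-0.015],[0,0,0]], delta_pos=[[0,0,0],[0,0,0]], gripper=[0.005,0.005])

```text
time: 21.07
tool_pos: [0.4845, -0.0184, 0.1077]
tcp_rot: [1.377, 2.82, 0.004]
wrist_force: [-0.9, 1.7, 6.0]
width: 0.145
grip_force: 48.9
```

```bash
python3 avg.py
```

```text
t 21.4167 dial~ 1.156 Mz 0.0461 sd 0.028
```

Request:
jog_arm(turn=[[0,0,-0.015],[0,0,0]], delta_pos=[[0,0,0],[0,0,0]], gripper=[0.005,0.005])

```text
time: 21.63
tool_pos: [0.4844, -0.0184, 0.1077]
tcp_rot: [1.356, 2.83, 0.004]
wrist_force: [0.0, 1.4, 6.9]
width: 0.143
grip_force: 48.9
```

```bash
python3 avg.py
```

```text
t 21.9833 dial~ 1.1411 Mz 0.0389 sd 0.031
```

The forward and backward torque zeros bracket about 1.14 on my scale, and the tool is there now with the third click passed. I'm letting it settle, then handing in.

Request:
jog_arm(turn=[[0,0,0],[0,0,0],[0,0,0],[0,0,0],[0,0,0],[0,0,0]], delta_pos=[[0,0,0],[0,0,0],[0,0,0],[0,0,0],[0,0,0],[0,0,0]], gripper=[0.005,0.005,0.005,0.005,0.005,0.005])

```text
time: 22.53
tool_pos: [0.4845, -0.0184, 0.1077]
tcp_rot: [1.357, 2.83, 0.004]
wrist_force: [1.3, 0.9, 5.7]
width: 0.141
grip_force: 48.9
```

```bash
python3 avg.py; python3 st.py
python3 - <<'E'
from h import *
# cup angle check: orange blob centre (rim) before and now
T=cam("top"); s=read_state(); w=vision.read_camera("wrist")[...,::-1]; W=cam("wrist",s)
print(blobs(w,(5,140,60),(25,255,255),150)[0])
E
```

```text
t 22.8833 dial~ 1.1412 Mz 0.0018 sd 0.019
t 22.93 pos [ 0.4844 -0.0184  0.1077] bar -0.8941 dial~ 1.141 F [0.9 1.8 5.8] M [ 0.196 -0.111  0.015] grip 48.91529560089111 0.1404763691081173 z [ 0.004  0.001 -1.   ]
[([0, 0, 147, 131, 5275], [106.6, 72.5]), ([185, 225, 67, 65, 1627], [224.5, 250.7])]
```

Settled torque is about zero, so the dial rests in the third stop.

```bash
python3 -c "
from workcell import ticket; print(ticket.finish_job())"
```

```text
the job is handed in; nothing more can be done
None
```

The job is handed in: the blue cell stands in the orange cup and was released before turning. The knob was turned clockwise to the third stop, overshot by about 0.045 rad without reaching the next hump, brought back, and is still held in the gripper; the bottle and tin were not touched.

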